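# Tap a heating block to centre on a sprung shaker platform and load its vial

### The arm

A 6-joint arm with a two-finger parallel gripper is mounted at the origin on the work surface. World frame = base frame: x ahead of the robot, y to its left, z up, the work surface at z = 0. Lengths are in m, angles in rad, forces in N, time in s.
With the tool pointing down it reaches from about 0.35 to 0.775 m from the base axis. Payload 5.5 kg.
Tool frame: the origin (TCP) lies midway between the tips of the shut fingers; the grasp point (between the pads) lies 19 mm behind it; z points along the fingers, y is the line along which they close (so a half turn about z gives the same grasp; the last joint's range is limited). The gripper opens to 85 mm and grips with 20 to 120 N. Pads are 22 mm wide; open, the fingers measure 114 mm over their backs; the gripper's body (76 mm by 85 mm) begins 54 mm behind the grasp point. The pads swing forward as they close: fully open they stand 13 mm farther back than shut.
Start: joints at [1.078, 0.313, 0.046, 1.304, 0, 1.431], TCP at [0.199, 0.54, 0.231] pointing down, gripper open.
Joint ranges: [-2.76, 2.76], [-0.86, 1.69], [-1.03, 1.26], [-2.2, 2.34], [-1.47, 1.5], [-3.14, 3.14]. Speed limits (rad/s): [2.57, 2.57, 3.14, 3.14, 3.14, 3.14].

### API

Orientations are given as a unit quaternion [w, x, y, z].
In Python, from workcell import telemetry, imaging, env gives the robot as it stands. The module is installed in compiled form; this text tells all that it offers.
- The arm moves only by the tool step_arm, never from a script. Its argument "moves" is a list of rows, each a list of 3 entries, a list of its own where there are three numbers: the shift along the tool's x, y, z in mm, then the turn, a rotation vector about the tool's x, y, z in rad, then the finger opening in mm, from 0 to 85.4. A call has 1 to 8 rows; each row is the pose to reach, as a shift and turn from the pose commanded when the call began, along the tool's axes at that moment; what a row does not reach only later rows make up. A row lasts 1/12 s, in which the tool goes at most 41.7 mm and 7.16 degrees, less where a joint would pass 70% of its speed; a pose out of reach is approached as far as the arm can. A call with a gripper value outside its range is refused whole. The fingers move at their own pace and stop on an object; "grip_force" is the grip in N (left out, the last holds). Time passes only in rows, so rows that repeat a pose let the fingers close. It gives the time, the measured TCP pose, the force, the opening and the grip force at its end, in the units of the state.
- telemetry.get_state(): the state, without advancing time (a new reading comes with each control period).
- imaging.read_camera(name): name is "scene" or "top" or "wrist"; returns the picture (384x512x3 uint8, red, green, blue); there is no depth.
- imaging.camera_params(name): a dict with "camera_matrix" (3x3 intrinsics, pixels), "pose" (4x4, takes a point from camera to world coordinates). Camera axes: x right, y up, looking along -z (the intrinsics and any distortion apply to the point x, -y, -z); pixel columns grow to the right and rows downward; lengths in m; the calibration is good to about 2 mm. A picture is of the moment at which its call begins: read the wrist's pose just before it. camera_params takes no time and is no camera call; for the wrist camera it gives the pose at the moment of the call.
- env.hand_in(): hands the job in; it is judged then, once.
The state is a dict: "clock": time; "joint_pos": joint angles; "qvel": joint speeds; "tau": joint torques, N m; "tcp_pos": TCP position; "orientation": TCP orientation; "wrist_force": force on the tool from outside, world axes, zero at the start; "ft_torque": the same for the moment, N m; "finger_gap": finger opening in m; "grip_force": force on a finger pad.
Only numpy, scipy, OpenCV 4.12 (cv2) and the standard library are available. Lean on these libraries where they do the work, as an engineer would, in place of code of your own. Each camera call takes 0.05 s, during which the arm holds its last target. There are 200 camera calls.

### The job

Centre the loose aluminium heating block on the shaker: with the closed gripper, lightly tap the block at the end it has strayed towards and then at the opposite end, alternately, until its centre line stands between the two index posts and stays there once you let go, because the sprung platform gives under a push and swings back. Keep the block down on the platform and never touch it with more than about ten newtons. Then lower the amber vial gently, upright and fully down, into the block's well before letting go of it, with the block still centred, and leave the glassware around alone.

Things in the scene. Friction and masses are not known exactly. Their poses are not given: they have to be found in the camera images.
- base: The shaker: grey housing fixed to the bench at any yaw, 180 (x) by 250 (y) by 66 mm high; origin on the bench under its centre, z up. It carries a sprung dark steel platform, top 80 mm above the bench, 124 by 236 mm, with a rail 12 mm wide and 9 mm high along each long side: the block slides between the rails along the base's y axis only (about 2 mm play across).
- mark (a point): Fixed to the base, midway between its two index posts, 109 mm above the bench, axes as the base's. The posts (steel, 10 by 12 mm, top 109 mm above the bench, a dark line on each) stand at x = +79 and -79 mm, y = 0 on the housing beside the platform. The line through them, y = 0, is the mark.
- platform_rest (a point): Point fixed to the base: where the middle of the platform's top (80 mm above the bench) is at rest. The platform rides on springs along the base's y axis, 500 N/m (2 mm per N), 16 mm travel either way. A pushed block drags it along until the push beats the block's friction (2 to 6 N, varies); let go, both swing back by force / 500 N/m.
- block: Loose aluminium heating block, 96 by 96 by 36 mm, 0.45 to 0.85 kg, too wide to grip; origin at the centre of its underside (80 mm above the bench), axes parallel to the base's. Dark centre line across its top at y = 0. It starts 20 to 30 mm from the mark towards the base's +y. Mid-top: a round well, 32 mm wide, 26 mm deep (floor 10 mm above the underside), slightly chamfered.
- vial: Amber glass vial with a white cap, 27 mm in diameter and 75 mm tall (the cap, 25 mm in diameter, is the top 14 mm), about 60 g, standing upright on the bench; origin at the centre of its underside, z up.
- beaker: Bystander: open glass beaker, 70 mm across and 95 mm tall, on the bench; origin at the centre of its underside. Leave alone.
- media: Bystander: clear glass bottle with an orange cap, 86 mm across and 170 mm tall; origin at the centre of its underside. Leave alone.
- amber: Bystander: brown glass bottle with a black cap, 92 mm across and 190 mm tall; origin at the centre of its underside. Leave alone.
There are look-alikes about, which are no part of the job. Of the things that look like the vial, take the one that is farthest from the robot's base at the start. Of the things that look like the block, the smaller one is meant.

How it is judged:
On the way, in this order (a step that is already met when the one before it is completed fails the run):
1. the block is tapped at the end it has strayed towards (the base's +y end) (contact force between the fingers and block above 0.3 N and y of the grasp point in the frame of block above 0.04 m), for 0.04 s.
2. the block is tapped at the opposite end (contact force between the fingers and block above 0.3 N and y of the grasp point in the frame of block below -0.04 m), for 0.04 s.
3. the block rests within 3 mm of the mark, untouched, before the vial goes in (y of block in the frame of base between -0.003 and 0.003 m and z of block in the frame of base between 0.077 and 0.083 m and contact force between each of the fingers, the arm and block below 0.05 N and linear speed of block below 0.01 m/s and not (horizontal distance between vial and block below 0.02 m and z of vial in the frame of block below 0.034 m)), for 0.3 s.
At the end, for the whole second after the job is handed in: The block lies flat on the platform, its centre line within 3 mm of the mark between the index posts, at rest and untouched; the vial stands upright (0.1 rad) in the well, its foot within 3 mm of the well floor and 5 mm of the block's centre, at rest and let go (y of block in the frame of base between -0.003 and 0.003 m and z of block in the frame of base between 0.077 and 0.083 m and contact force between each of the fingers, the arm and block below 0.05 N and linear speed of each of block, vial below 0.01 m/s and horizontal distance between vial and block below 0.005 m and z of vial in the frame of block between 0.007 and 0.013 m and angle between vial's own z axis and vertical below 0.1 rad).
It fails at once if the block is touched with more than 14 N (contact force between any of the fingers, the arm and block above 14 N).
It fails at once if the block is lifted off the platform (by more than 6 mm) (z of block in the frame of base above 0.086 m).
It fails at once if the vial is let go over the block while still more than 6 mm above the well floor, or pressed on the block with more than 25 N (contact force between vial and block above 25 N or (contact force between the fingers and vial below 0.05 N and horizontal distance between vial and block below 0.03 m and z of vial in the frame of block above 0.016 m)).
It fails at once if the vial is tipped by more than 0.6 rad (angle between vial's own z axis and vertical above 0.6 rad).
It fails at once if the beaker or a bottle is moved by more than 20 mm (distance of any of beaker, media, amber from where it was at the start of the episode above 0.02 m).
It also fails if it takes over 72 s, if anything falls off the work surface, if the arm or the gripper's body presses on something with over 40 N, if the wrist force passes 120 N, or if a joint passes its speed limit or range.

## Working session

There is one attempt and no reset: what is moved stays moved. The work goes in short steps, Python scripts to look and compute and a tool call to move; the robot and the scene stay as the last step left them, time stands still between calls to the robot, and variables do not carry over. Pictures are saved under pics/ and viewed, at most 10 in all, crops included, and the job is handed in when it is done.

Besides the shell and the picture viewer there is one more tool, called as name(argument=value, ...), one argument or row to a line, values as JSON. step_arm: Moves the arm, as the interface text tells. Its arguments: {"type":"object","properties":{"moves":{"type":"array"},"grip_force":{"type":"number"}},"required":["moves"]}

```bash
mkdir -p pics; cat > h.py <<'E'
import numpy as np, cv2
from workcell import telemetry, imaging, env
from scipy.spatial.transform import Rotation as R
def grab(n,f=None):
    p=imaging.camera_params(n); im=imaging.read_camera(n)
    if f: cv2.imwrite('pics/'+f,im[:,:,::-1])
    return im,p
def ray(p,u,v):
    K=np.array(p['camera_matrix']);T=np.array(p['pose'])
    d=np.linalg.solve(K,[u,v,1.]);d=np.array([d[0],-d[1],-d[2]])
    return T[:3,3],T[:3,:3]@d
def atz(p,u,v,z):
    o,d=ray(p,u,v);return o+d*(z-o[2])/d[2]
def proj(p,X):
    K=np.array(p['camera_matrix']);T=np.array(p['pose'])
    c=T[:3,:3].T@(np.array(X)-T[:3,3]);q=K@[c[0],-c[1],-c[2]];return q[:2]/q[2]
def tri(a,b):
    (o1,d1),(o2,d2)=a,b
    t=np.linalg.lstsq(np.c_[d1,-d2],o2-o1,rcond=None)[0]
    return (o1+d1*t[0]+o2+d2*t[1])/2, np.linalg.norm(o1+d1*t[0]-o2-d2*t[1])
def tool(world):  # world point -> shift in mm from TCP in tool axes
    s=telemetry.get_state();q=s['orientation'];r=R.from_quat([q[1],q[2],q[3],q[0]])
    return r.inv().apply(np.array(world)-s['tcp_pos'])*1000
E
python3 - <<'E'
from h import *
np.set_printoptions(precision=4,suppress=True)
for n in ['scene','top','wrist']:
    im,p=grab(n,n+'0.png');print(n,p)
a=[cv2.imread(f'pics/{n}0.png') for n in ['scene','top']]
cv2.imwrite('pics/w.png',a[0])
print(telemetry.get_state())
E
```

```text
scene {'camera_matrix': array([[479.0584,   0.    , 247.0029],
       [  0.    , 479.0584, 188.2305],
       [  0.    ,   0.    ,   1.    ]]), 'pose': array([[ 0.5269, -0.5716,  0.629 ,  1.3672],
       [ 0.8499,  0.3452, -0.3982, -0.4999],
       [ 0.0105,  0.7444,  0.6676,  0.9175],
       [ 0.    ,  0.    ,  0.    ,  1.    ]])}
top {'camera_matrix': array([[437.4864,   0.    , 259.7574],
       [  0.    , 437.4864, 204.7287],
       [  0.    ,   0.    ,   1.    ]]), 'pose': array([[ 0.1385,  0.9703, -0.1984,  0.3325],
       [-0.9904,  0.1352, -0.0303, -0.0219],
       [-0.0026,  0.2006,  0.9797,  1.3916],
       [ 0.    ,  0.    ,  0.    ,  1.    ]])}
wrist {'camera_matrix': array([[274.2084,   0.    , 257.1845],
       [  0.    , 274.2084, 187.5488],
       [  0.    ,   0.    ,   1.    ]]), 'pose': array([[ 0.3454, -0.9005, -0.2642,  0.1321],
       [ 0.9385,  0.3312,  0.0981,  0.5652],
       [-0.0009, -0.2818,  0.9595,  0.3751],
       [ 0.    ,  0.    ,  0.    ,  1.    ]])}
{'clock': 0.15, 'joint_pos': array([1.0783, 0.3138, 0.0453, 1.3036, 0.    , 1.4312]), 'qvel': array([-0.0012, -0.0024,  0.0041,  0.0017, -0.0004,  0.0006]), 'tau': array([  0.0008, -48.1065,  29.8816,   0.0139,  -0.0002,   0.    ]), 'tcp_pos': array([0.1985, 0.5392, 0.2306]), 'orientation': array([-0.0002,  0.1755,  0.9845, -0.0007]), 'wrist_force': array([ 0.2028, -0.1334,  0.1221]), 'ft_torque': array([-0.0101, -0.    , -0.0273]), 'grip_force': 0.0, 'finger_gap': 0.08488955414550786}
```

View pics/top0.png

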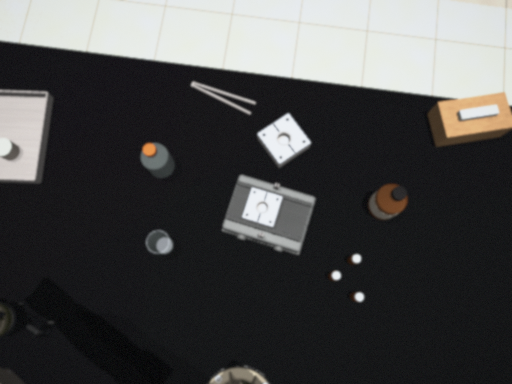

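View pics/scene0.png

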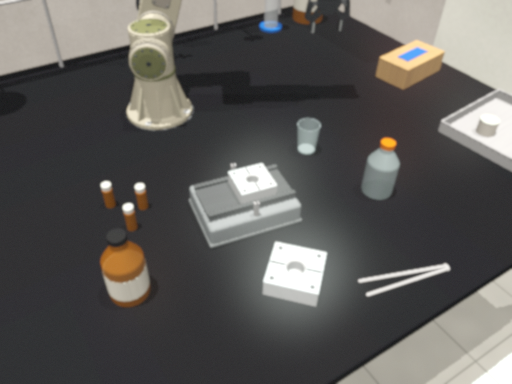

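Top view: the shaker is around (268,214) with the smaller block on it at (262,207). A larger look-alike block lies on the bench at (284,139). Vial candidates are (356,259), (336,275) and (359,297). I'll enlarge these and compute ranges.

```bash
python3 - <<'E'
from h import *
np.set_printoptions(precision=4,suppress=True)
t=cv2.imread('pics/top0.png');s=cv2.imread('pics/scene0.png')
a=cv2.resize(t[165:310,215:375],None,fx=4,fy=4,interpolation=cv2.INTER_CUBIC) 
b=cv2.resize(s[150:240,90:305],(800,335),interpolation=cv2.INTER_CUBIC)
cv2.imwrite('pics/c1.png',a);cv2.imwrite('pics/c2.png',b)
pt=imaging.camera_params('top');ps=imaging.camera_params('scene')
for uv in [(356,258.5),(336,275),(359,297)]:
    X=atz(pt,*uv,0.075);print(uv,X,np.hypot(X[0],X[1]),proj(ps,X))
E
```

```text
(356, 258.5) [ 0.476  -0.2895  0.075 ] 0.5571365413843034 [128.1144 206.1554]
(336, 275) [ 0.4191 -0.2353  0.075 ] 0.48065231563599786 [139.615 185.93 ]
(359, 297) [ 0.3648 -0.3089  0.075 ] 0.4780472471387552 [105.5926 183.816 ]
```

View pics/c1.png

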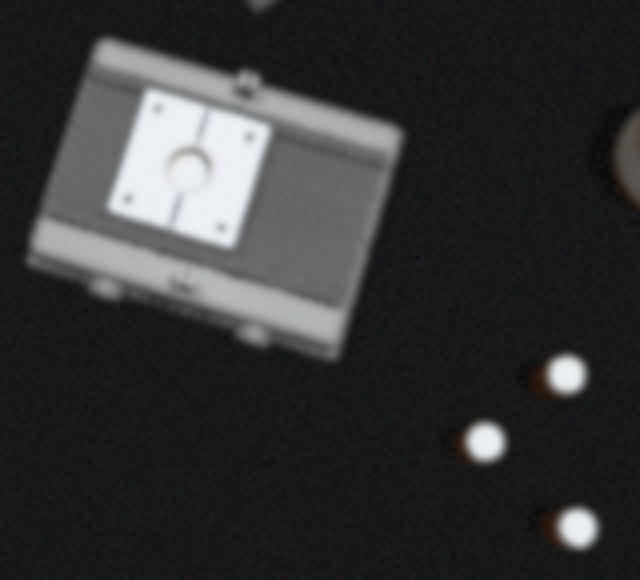

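View pics/c2.png

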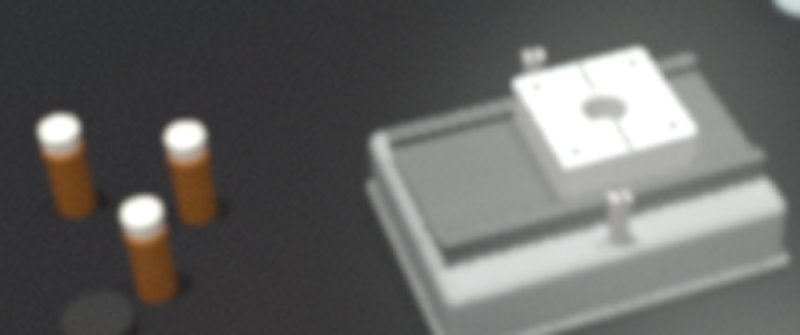

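c1 shows the block on the shaker, displaced towards image left (+y side), with post tops at crop (247,82) and (185,278). c2 shows the three vials. The vials are A top (356,258.5) at r = 0.557 m, B (336,275) at 0.481 and C (359,297) at 0.478. A, at crop (567,374), is farthest, so it is the one meant. The small block on the shaker is the one meant. The large one on the bench is the decoy.

```bash
python3 - <<'E'
from h import *
np.set_printoptions(precision=4,suppress=True)
pt=imaging.camera_params('top');ps=imaging.camera_params('scene')
T=lambda u,v:(215+(u-1.5)/4,165+(v-1.5)/4)
S=lambda u,v:(90+(u-1.4)/3.72,150+(v-1.4)/3.72)
P1,e1=tri(ray(pt,*T(247,80)),ray(ps,*S(621,195)));P2,e2=tri(ray(pt,*T(185,276)),ray(ps,*S(533,53)))
W,e3=tri(ray(pt,*T(189,170)),ray(ps,*S(604,107)))
V,e4=tri(ray(pt,*T(567,374)),ray(ps,*S(142,212)))
print('posts',P1,P2,e1,e2,'well',W,e3,'vial',V,e4)
p1=atz(pt,*T(247,80),.109);p2=atz(pt,*T(185,276),.109);print(p1,p2,np.linalg.norm(p1-p2))
c=np.array([atz(pt,*T(*q),.116) for q in [(148,88),(273,126),(235,248),(108,211)]]);print(c,c.mean(0))
ex=(p1-p2)[:2];yaw=np.arctan2(ex[1],ex[0]);m=(p1+p2)/2
e=c[0]-c[3]+c[1]-c[2];f=c[0]-c[1]+c[3]-c[2]
print('yaw',yaw,np.arctan2(e[1],e[0]),np.arctan2(-f[0],f[1]),'mid',m)
ey=np.array([-np.sin(yaw),np.cos(yaw)]);print('offset',ey@(c.mean(0)-m)[:2])
H=[(100,40),(403,128),(335,358),(30,262)]
print([atz(pt,*T(*q),.066) for q in H[:2]])
s=telemetry.get_state();q=s['orientation'];print(R.from_quat([q[1],q[2],q[3],q[0]]).as_matrix())
E
```

```text
posts [ 0.6604 -0.0238  0.1086] [0.5055 0.0013 0.1111] 0.0007620636532576894 0.0023892408577279303 well [0.5847 0.0102 0.1142] 0.0001430143224913351 vial [ 0.4772 -0.2907  0.075 ] 0.0003091907009661688
[ 0.6605 -0.0234  0.109 ] [0.5064 0.0024 0.109 ] 0.15625988841570435
[[ 0.6423  0.0493  0.116 ]
 [ 0.6263 -0.0473  0.116 ]
 [ 0.5311 -0.0314  0.116 ]
 [ 0.5455  0.0653  0.116 ]] [0.5863 0.009  0.116 ]
yaw -0.16589751897241078 -0.16475220452065062 -0.15642890842413207 mid [ 0.5834 -0.0105  0.109 ]
offset 0.019741595635077727
[array([0.6876, 0.0949, 0.066 ]), array([ 0.6501, -0.1484,  0.066 ])]
[[-0.9384  0.3456 -0.0007]
 [ 0.3456  0.9384 -0.0012]
 [ 0.0002 -0.0014 -1.    ]]
```

step_arm(
  moves=[
    [[-529, -279, 0], [0, 0, 1.38], 0],
    [[-529, -279, 0], [0, 0, 1.38], 0],
    [[-529, -279, 0], [0, 0, 1.38], 0],
    [[-529, -279, 0], [0, 0, 1.38], 0],
    [[-529, -279, 0], [0, 0, 1.38], 0],
    [[-529, -279, 0], [0, 0, 1.38], 0],
    [[-529, -279, 0], [0, 0, 1.38], 0],
    [[-529, -279, 0], [0, 0, 1.38], 0],
  ],
)

```text
clock: 0.82
tcp_pos: [0.4224, 0.29, 0.2312]
orientation: [-0.0, 0.628, 0.778, 0.0]
wrist_force: [0.4, 0.6, -0.0]
finger_gap: -0.0001
grip_force: 0.0
```

```bash
cat >> h.py <<'E'
YAW=-0.163; EY=np.array([-np.sin(YAW),np.cos(YAW)]); EX=np.array([np.cos(YAW),np.sin(YAW)]); MID=np.array([.584,-.0105])
def go(xy,z,yaw):
    s=telemetry.get_state();q=s['orientation'];r=R.from_quat([q[1],q[2],q[3],q[0]])
    des=R.from_euler('z',yaw)*R.from_matrix(np.diag([1,-1,-1]))
    print('shift',np.round(tool([*xy,z]),1),'turn',np.round((r.inv()*des).as_rotvec(),3),'t',s['clock'],s['tcp_pos'],s['wrist_force'],'q',np.round(s['joint_pos'],2))
E
python3 -c "
from h import *
go([.599,.094],.231,np.pi/2+YAW)"
```

```text
shift [-2.288e+02  1.314e+02  2.000e-01] turn [-0.    -0.     0.375] t 0.8167 [0.42244986 0.29004997 0.23123477] [ 0.44775337  0.61009491 -0.02784893] q [ 0.44  0.19 -0.11  1.27  0.    1.8 ]
```

step_arm(
  moves=[
    [[-229, 131, 0], [0, 0, 0.375], 0],
    [[-229, 131, 0], [0, 0, 0.375], 0],
    [[-229, 131, 0], [0, 0, 0.375], 0],
    [[-229, 131, 0], [0, 0, 0.375], 0],
    [[-229, 131, 0], [0, 0, 0.375], 0],
    [[-229, 131, 0], [0, 0, 0.375], 0],
    [[-229, 131, 0], [0, 0, 0.375], 0],
    [[-229, 131, 0], [0, 0, 0.375], 0],
  ],
)

```text
clock: 1.48
tcp_pos: [0.6012, 0.0933, 0.2301]
orientation: [0.0, 0.762, 0.648, -0.0]
wrist_force: [0.2, 0.4, -0.3]
finger_gap: -0.0001
grip_force: 0.0
```

```bash
python3 -c "
from h import *
im,p=grab('wrist')
cv2.imwrite('pics/w1.png',cv2.resize(im[:,:,::-1],(800,600),interpolation=cv2.INTER_CUBIC))
print(p['pose'])
go([.599,.094],.231,np.pi/2+YAW)
for a in [(79,0,.109),(-79,0,.109),(48,69,.116),(-48,69,.116),(48,-27,.116),(-48,-27,.116)]: print(a,proj(p,[*(MID+EX*a[0]/1e3+EY*a[1]/1e3),a[2]])*800/512)
"
```

```text
[[ 0.98694748  0.15489188  0.04408142  0.61312656]
 [-0.16103805  0.94720763  0.27724438  0.16494329]
 [ 0.00118864 -0.28072443  0.95978767  0.3746331 ]
 [ 0.          0.          0.          1.        ]]
shift [-1.2 -0.4 -0.7] turn [-0.002 -0.     0.003] t 1.5333 [0.59957511 0.09508853 0.2302596 ] [-0.18680948 -0.39755971  0.37097915] q [0.02 0.38 0.14 1.33 0.   1.76]
(79, 0, 0.109) [511.69199893 428.17397249]
(-79, 0, 0.109) [289.64962751 428.08464528]
(48, 69, 0.116) [474.5028402  342.06454472]
(-48, 69, 0.116) [326.966267   341.96089167]
(48, -27, 0.116) [467.9312377  466.83617417]
(-48, -27, 0.116) [333.39934879 466.80019999]
```

View pics/w1.png

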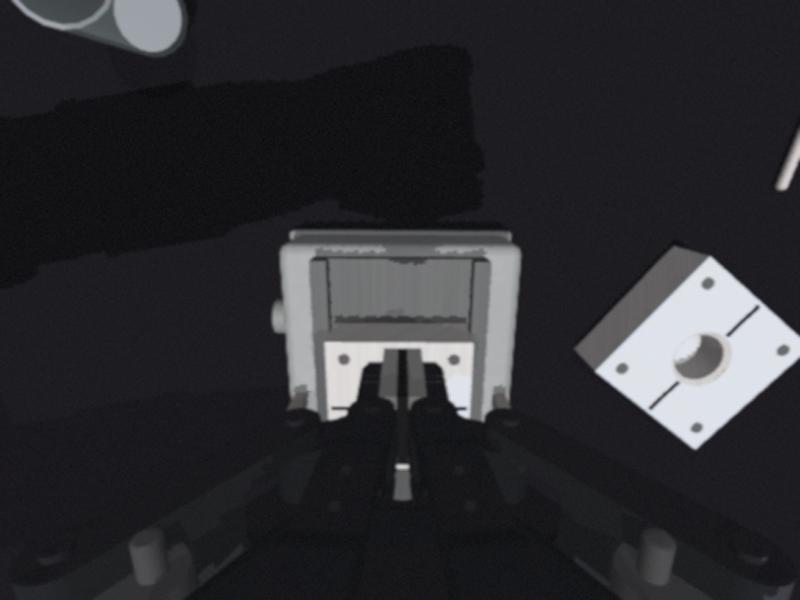

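The picture shows the block's near edge at row 342, matching an offset of about +21 mm. Its line is at about row 408, and the beaker and the decoy block are well clear. I'll go down at the +y end.

step_arm(
  moves=[
    [[-3, 2, 40], [0, 0, 0], 0],
    [[-6, 2, 80], [0, 0, 0], 0],
    [[-11, 2, 110], [0, 0, 0], 0],
    [[-11, 2, 128], [0, 0, 0], 0],
    [[-11, 2, 138], [0, 0, 0], 0],
    [[-11, 2, 138], [0, 0, 0], 0],
    [[-11, 2, 138], [0, 0, 0], 0],
  ],
)

```text
clock: 2.12
tcp_pos: [0.599, 0.0865, 0.094]
orientation: [-0.0, 0.76, 0.65, 0.0]
wrist_force: [0.2, -0.8, -0.1]
finger_gap: 0.0001
grip_force: 0.0
```

```bash
cat >> h.py <<'E'
def st():
    s=telemetry.get_state();d=s['tcp_pos'][:2]-MID
    print('t %.2f'%s['clock'],'ey %.1f ex %.1f z %.1f'%(d@EY*1e3,d@EX*1e3,s['tcp_pos'][2]*1e3),'F',np.round(s['wrist_force'],2),'Fy %.2f'%(s['wrist_force'][:2]@EY))
E
python3 -c "
from h import *
st()"
```

```text
t 2.12 ey 98.1 ex -1.0 z 94.0 F [ 0.2  -0.76 -0.12] Fy -0.72
```

step_arm(
  moves=[
    [[-2, 0, 0], [0, 0, 0], 0],
    [[-4, 0, 0], [0, 0, 0], 0],
    [[-6, 0, 0], [0, 0, 0], 0],
    [[-8, 0, 0], [0, 0, 0], 0],
    [[-10, 0, 0], [0, 0, 0], 0],
    [[-11, 0, 0], [0, 0, 0], 0],
    [[-12, 0, 0], [0, 0, 0], 0],
  ],
)

```text
clock: 2.7
tcp_pos: [0.5975, 0.0732, 0.0935]
orientation: [0.0, 0.76, 0.649, 0.0]
wrist_force: [-0.3, -0.4, 0.2]
finger_gap: 0.0001
grip_force: 0.0
```

step_arm(
  moves=[
    [[-1, 0, 0], [0, 0, 0], 0],
    [[-2, 0, 0], [0, 0, 0], 0],
    [[-3, 0, 0], [0, 0, 0], 0],
    [[-4, 0, 0], [0, 0, 0], 0],
    [[-5, 0, 0], [0, 0, 0], 0],
    [[-6, 0, 0], [0, 0, 0], 0],
  ],
)

```text
clock: 3.2
tcp_pos: [0.5965, 0.0676, 0.0933]
orientation: [-0.0, 0.76, 0.65, 0.0]
wrist_force: [-0.6, -0.3, -1.1]
finger_gap: -0.0001
grip_force: 0.3
```

```bash
python3 -c "
from h import *
st()"
```

```text
t 3.20 ey 79.1 ex -0.3 z 93.3 F [-0.61 -0.33 -1.09] Fy -0.42
```

step_arm(
  moves=[
    [[-1, 0, 0], [0, 0, 0], 0],
    [[-2, 0, 0], [0, 0, 0], 0],
    [[-3, 0, 0], [0, 0, 0], 0],
    [[-4, 0, 0], [0, 0, 0], 0],
  ],
)

```text
clock: 3.53
tcp_pos: [0.5959, 0.0639, 0.0933]
orientation: [-0.0, 0.76, 0.65, 0.0]
wrist_force: [0.9, 2.0, -0.6]
finger_gap: 0.0
grip_force: 1.2
```

step_arm(
  moves=[
    [[-1, 0, 0], [0, 0, 0], 0],
    [[-2, 0, 0], [0, 0, 0], 0],
    [[-3, 0, 0], [0, 0, 0], 0],
    [[-4, 0, 0], [0, 0, 0], 0],
  ],
)

```text
clock: 3.87
tcp_pos: [0.5952, 0.06, 0.0933]
orientation: [-0.0, 0.76, 0.65, 0.0]
wrist_force: [-0.4, 3.0, -0.3]
finger_gap: 0.0001
grip_force: 1.8
```

step_arm(
  moves=[
    [[-1, 0, 0], [0, 0, 0], 0],
    [[-2, 0, 0], [0, 0, 0], 0],
    [[-3, 0, 0], [0, 0, 0], 0],
    [[-4, 0, 0], [0, 0, 0], 0],
  ],
)

```text
clock: 4.2
tcp_pos: [0.5946, 0.0557, 0.0933]
orientation: [-0.0, 0.76, 0.649, 0.0]
wrist_force: [0.6, 3.8, -0.3]
finger_gap: 0.0
grip_force: 1.8
```

```bash
python3 -c "
from h import *
st()"
```

```text
t 4.20 ey 67.1 ex -0.3 z 93.3 F [ 0.65  3.84 -0.29] Fy 3.89
```

step_arm(
  moves=[
    [[-1.2, 0, 0], [0, 0, 0], 0],
    [[-2.4, 0, 0], [0, 0, 0], 0],
    [[-3.6, 0, 0], [0, 0, 0], 0],
    [[-4.8, 0, 0], [0, 0, 0], 0],
    [[-6, 0, 0], [0, 0, 0], 0],
    [[-7.2, 0, 0], [0, 0, 0], 0],
    [[-8.4, 0, 0], [0, 0, 0], 0],
    [[-9.6, 0, 0], [0, 0, 0], 0],
  ],
)

```text
clock: 4.87
tcp_pos: [0.5931, 0.0462, 0.0933]
orientation: [-0.0, 0.76, 0.649, 0.0]
wrist_force: [0.4, 3.1, -0.6]
finger_gap: -0.0003
grip_force: 1.7
```

step_arm(
  moves=[
    [[-1.2, 0, 0], [0, 0, 0], 0],
    [[-2.4, 0, 0], [0, 0, 0], 0],
    [[-3.6, 0, 0], [0, 0, 0], 0],
    [[-4.8, 0, 0], [0, 0, 0], 0],
    [[-6, 0, 0], [0, 0, 0], 0],
    [[-7.2, 0, 0], [0, 0, 0], 0],
    [[-8.4, 0, 0], [0, 0, 0], 0],
    [[-8.4, 0, 0], [0, 0, 0], 0],
  ],
)

```text
clock: 5.53
tcp_pos: [0.5918, 0.0377, 0.0933]
orientation: [-0.0, 0.76, 0.649, -0.0]
wrist_force: [-0.3, 3.4, -1.4]
finger_gap: -0.0
grip_force: 1.6
```

step_arm(
  moves=[
    [[1.5, 0, 0], [0, 0, 0], 0],
    [[3, 0, 0], [0, 0, 0], 0],
  ],
)

```text
clock: 5.7
tcp_pos: [0.5923, 0.0407, 0.0933]
orientation: [0.0, 0.761, 0.649, -0.0]
wrist_force: [0.7, 0.8, -1.5]
finger_gap: -0.0
grip_force: 0.6
```

step_arm(
  moves=[
    [[1.5, 0, 0], [0, 0, 0], 0],
    [[3, 0, 0], [0, 0, 0], 0],
  ],
)

```text
clock: 5.87
tcp_pos: [0.5929, 0.0436, 0.0934]
orientation: [0.0, 0.76, 0.649, -0.0]
wrist_force: [-0.1, 0.5, -0.9]
finger_gap: -0.0002
grip_force: 0.0
```

step_arm(
  moves=[
    [[1.5, 0, 0], [0, 0, 0], 0],
    [[3, 0, 0], [0, 0, 0], 0],
  ],
)

```text
clock: 6.03
tcp_pos: [0.5934, 0.0467, 0.0935]
orientation: [0.0, 0.76, 0.649, -0.0]
wrist_force: [0.5, 0.9, 0.7]
finger_gap: -0.0001
grip_force: 0.0
```

```bash
python3 -c "
from h import *
st()"
```

```text
t 6.03 ey 58.0 ex 0.0 z 93.5 F [0.5  0.87 0.74] Fy 0.94
```

step_arm(
  moves=[
    [[8, 0, 0], [0, 0, 0], 0],
    [[10, 0, -35], [0, 0, 0], 0],
    [[5, 0, -70], [0, 0, 0], 0],
    [[-30, 0, -75], [0, 0, 0], 0],
    [[-70, 0, -75], [0, 0, 0], 0],
    [[-110, 0, -75], [0, 0, 0], 0],
    [[-140, 0, -75], [0, 0, 0], 0],
    [[-140, 0, -75], [0, 0, 0], 0],
  ],
)

```text
clock: 6.7
tcp_pos: [0.5711, -0.0961, 0.1686]
orientation: [0.001, 0.762, 0.647, -0.0]
wrist_force: [1.0, 0.3, 0.6]
finger_gap: 0.0
grip_force: 0.0
```

```bash
python3 -c "
from h import *
st()
im,p=grab('wrist')
cv2.imwrite('pics/w2.png',cv2.resize(im[:,:,::-1],(800,600),interpolation=cv2.INTER_CUBIC))
st()
for a in [(79,0,.109),(-79,0,.109),(48,0,.116),(-48,0,.116),(48,48,.116),(-48,48,.116)]: print(a,proj(p,[*(MID+EX*a[0]/1e3+EY*a[1]/1e3),a[2]])*800/512)
"
```

```text
t 6.70 ey -86.6 ex 1.2 z 168.6 F [0.95 0.28 0.58] Fy 0.43
t 6.75 ey -84.2 ex 0.9 z 168.5 F [-0.54  1.1   0.39] Fy 1.00
(79, 0, 0.109) [574.28586363 135.24270932]
(-79, 0, 0.109) [221.48848802 134.97084103]
(48, 0, 0.116) [508.97293424 134.03644972]
(-48, 0, 0.116) [286.84109367 133.86369984]
(48, 48, 0.116) [517.48813784   6.6202047 ]
(-48, 48, 0.116) [277.82271202   6.24667293]
```

View pics/w2.png

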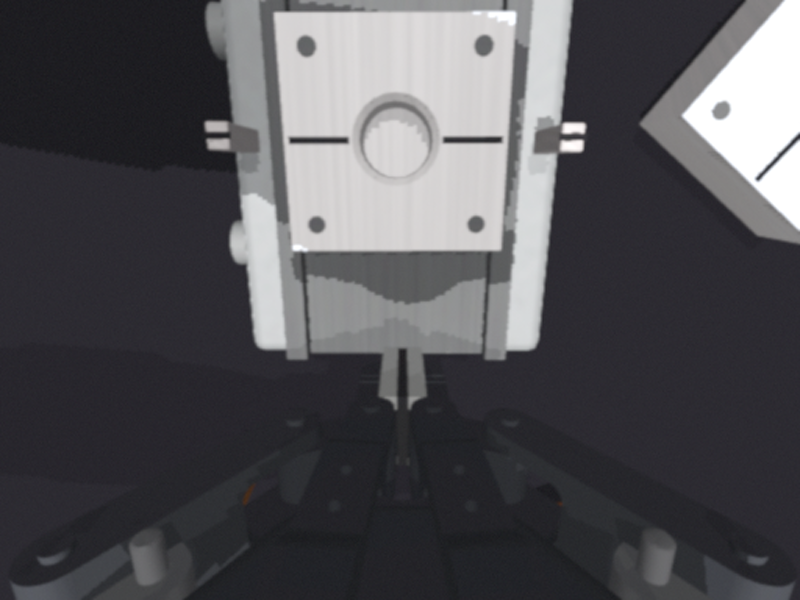

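The wrist view shows the block line at row 139.8 and the post lines at row 136.3. After correcting for height, that is about −2 mm from the mark. Next is a light tap at the −y end.

step_arm(
  moves=[
    [[0, 0, 35], [0, 0, 0], 0],
    [[0, 0, 65], [0, 0, 0], 0],
    [[2, 0, 75], [0, 0, 0], 0],
    [[6, 0, 75], [0, 0, 0], 0],
    [[10, 0, 75], [0, 0, 0], 0],
    [[14, 0, 75], [0, 0, 0], 0],
    [[16, 0, 75], [0, 0, 0], 0],
    [[17, 0, 75], [0, 0, 0], 0],
  ],
)

```text
clock: 7.42
tcp_pos: [0.5753, -0.074, 0.095]
orientation: [0.001, 0.76, 0.65, 0.001]
wrist_force: [0.6, -0.2, -0.3]
finger_gap: -0.0001
grip_force: 0.0
```

step_arm(
  moves=[
    [[1, 0, 0], [0, 0, 0], 0],
    [[2, 0, 0], [0, 0, 0], 0],
    [[3, 0, 0], [0, 0, 0], 0],
    [[4, 0, 0], [0, 0, 0], 0],
    [[5, 0, 0], [0, 0, 0], 0],
    [[6, 0, 0], [0, 0, 0], 0],
  ],
)

```text
clock: 7.92
tcp_pos: [0.5751, -0.0691, 0.0935]
orientation: [0.0, 0.761, 0.649, -0.0]
wrist_force: [0.4, -1.8, 2.4]
finger_gap: 0.0001
grip_force: 1.0
```

step_arm(
  moves=[
    [[1, 0, 0], [0, 0, 0], 0],
    [[2, 0, 0], [0, 0, 0], 0],
    [[3, 0, 0], [0, 0, 0], 0],
  ],
)

```text
clock: 8.17
tcp_pos: [0.5756, -0.0662, 0.0935]
orientation: [0.0, 0.761, 0.649, -0.0]
wrist_force: [-1.0, -3.7, 2.6]
finger_gap: -0.0002
grip_force: 1.7
```

step_arm(
  moves=[
    [[1, 0, 0], [0, 0, 0], 0],
    [[2, 0, 0], [0, 0, 0], 0],
    [[3, 0, 0], [0, 0, 0], 0],
  ],
)

```text
clock: 8.42
tcp_pos: [0.5761, -0.0632, 0.0935]
orientation: [0.0, 0.761, 0.649, -0.0]
wrist_force: [0.3, -5.3, 1.4]
finger_gap: 0.0
grip_force: 2.5
```

```bash
python3 -c "
from h import *
st()"
```

```text
t 8.42 ey -53.3 ex 0.8 z 93.5 F [ 0.26 -5.28  1.41] Fy -5.17
```

step_arm(
  moves=[
    [[1, 0, 0], [0, 0, 0], 0],
    [[2, 0, 0], [0, 0, 0], 0],
  ],
)

```text
clock: 8.58
tcp_pos: [0.5764, -0.0613, 0.0935]
orientation: [0.001, 0.761, 0.649, -0.0]
wrist_force: [-0.2, -6.1, 1.6]
finger_gap: 0.0
grip_force: 3.0
```

step_arm(
  moves=[
    [[0.5, 0, 0], [0, 0, 0], 0],
    [[1, 0, 0], [0, 0, 0], 0],
  ],
)

```text
clock: 8.75
tcp_pos: [0.5765, -0.0604, 0.0935]
orientation: [0.001, 0.761, 0.649, -0.0]
wrist_force: [0.3, -5.7, 2.7]
finger_gap: 0.0001
grip_force: 2.9
```

```bash
python3 -c "
from h import *
st()"
```

```text
t 8.75 ey -50.5 ex 0.7 z 93.5 F [ 0.28 -5.69  2.7 ] Fy -5.57
```

step_arm(
  moves=[
    [[0.6, 0, 0], [0, 0, 0], 0],
    [[1.2, 0, 0], [0, 0, 0], 0],
    [[1.2, 0, 0], [0, 0, 0], 0],
  ],
)

```text
clock: 9.0
tcp_pos: [0.5767, -0.0591, 0.0935]
orientation: [0.001, 0.76, 0.649, -0.0]
wrist_force: [-1.1, -6.6, 2.5]
finger_gap: -0.0
grip_force: 2.9
```

step_arm(
  moves=[
    [[-1.5, 0, 0], [0, 0, 0], 0],
    [[-3, 0, 0], [0, 0, 0], 0],
    [[-4.5, 0, 0], [0, 0, 0], 0],
    [[-6, 0, 0], [0, 0, 0], 0],
    [[-7.5, 0, 0], [0, 0, 0], 0],
  ],
)

```text
clock: 9.42
tcp_pos: [0.5753, -0.0658, 0.0931]
orientation: [-0.0, 0.76, 0.65, 0.0]
wrist_force: [0.4, -1.8, 1.3]
finger_gap: 0.0005
grip_force: 1.0
```

step_arm(
  moves=[
    [[-1.5, 0, 0], [0, 0, 0], 0],
    [[-3, 0, 0], [0, 0, 0], 0],
    [[-4.5, 0, 0], [0, 0, 0], 0],
    [[-6, 0, 0], [0, 0, 0], 0],
    [[-12, 0, 0], [0, 0, 0], 0],
    [[-20, 0, -25], [0, 0, 0], 0],
    [[-22, 0, -65], [0, 0, 0], 0],
    [[-22, 0, -75], [0, 0, 0], 0],
  ],
)

```text
clock: 10.08
tcp_pos: [0.5737, -0.089, 0.1732]
orientation: [0.002, 0.761, 0.649, 0.002]
wrist_force: [1.0, 0.1, 2.3]
finger_gap: -0.0001
grip_force: 0.0
```

step_arm(
  moves=[
    [[0, 0, 0], [0, 0, 0], 0],
    [[0, 0, 0], [0, 0, 0], 0],
  ],
)

```text
clock: 10.25
tcp_pos: [0.5724, -0.088, 0.1688]
orientation: [0.001, 0.76, 0.649, 0.001]
wrist_force: [-0.2, -0.6, -0.8]
finger_gap: 0.0
grip_force: 0.0
```

```bash
python3 -c "
from h import *
st()
im,p=grab('wrist')
cv2.imwrite('pics/w3.png',cv2.resize(im[:,:,::-1],(800,600),interpolation=cv2.INTER_CUBIC))
for a in [(79,0,.109),(-79,0,.109),(48,0,.116),(-48,0,.116)]: print(a,proj(p,[*(MID+EX*a[0]/1e3+EY*a[1]/1e3),a[2]])*800/512)
"
```

```text
t 10.25 ey -78.4 ex 1.1 z 168.8 F [-0.16 -0.62 -0.76] Fy -0.63
(79, 0, 0.109) [572.59563853 155.80214509]
(-79, 0, 0.109) [224.79118485 153.5686578 ]
(48, 0, 0.116) [508.29486139 154.91283483]
(-48, 0, 0.116) [289.4143009  153.50606335]
```

View pics/w3.png

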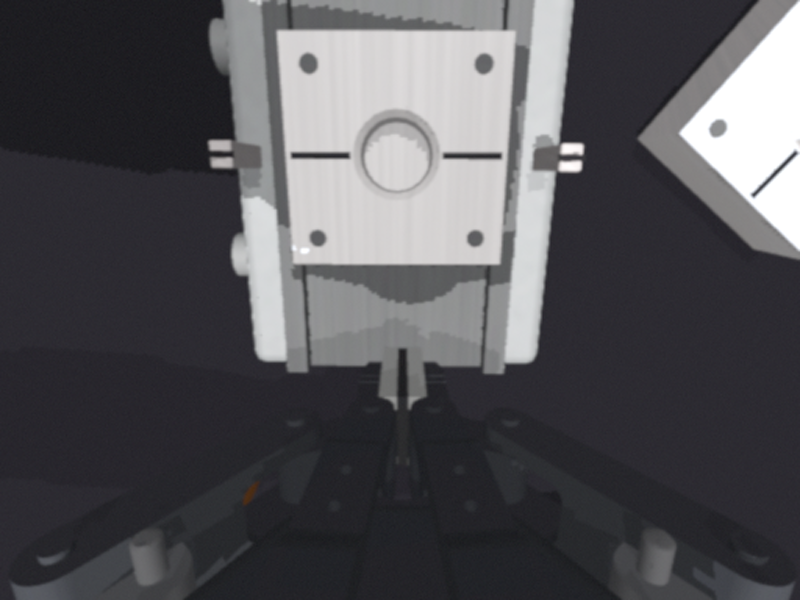

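The view shows post lines at row 155.6 (mean) and the block line at 156, so the block is centred to about 0.5 mm. Now the vial.

```bash
python3 -c "
from h import *
p=imaging.camera_params('wrist'); k=512/800
print('well',atz(p,396.5*k,156*k,.116),[(atz(p,217*k,154*k,.109)+atz(p,574*k,157*k,.109))/2])
pt=imaging.camera_params('top'); print('amber',atz(pt,390,199,.14))
go([.4772,-.2907],.19,np.pi/2+YAW)"
```

```text
well [ 0.58182118 -0.01072817  0.116     ] [array([ 0.58146373, -0.0102705 ,  0.109     ])]
amber [ 0.65540419 -0.35832616  0.14      ]
shift [-215.3  -61.4  -22.4] turn [-0.001 -0.     0.006] t 10.3 [ 0.57151746 -0.08767549  0.16758414] [-1.23509676  0.57572882 -1.12883155] q [-0.29  0.35 -0.07  1.16  0.    1.44]
```

step_arm(
  moves=[
    [[-215, -61, -22], [0, 0, 0], 55],
    [[-215, -61, -22], [0, 0, 0], 55],
    [[-215, -61, -22], [0, 0, 0], 55],
    [[-215, -61, -22], [0, 0, 0], 55],
    [[-215, -61, -22], [0, 0, 0], 55],
    [[-215, -61, -22], [0, 0, 0], 55],
    [[-215, -61, -22], [0, 0, 0], 55],
    [[-215, -61, -22], [0, 0, 0], 55],
  ],
)

```text
clock: 10.97
tcp_pos: [0.4769, -0.2907, 0.1885]
orientation: [-0.002, 0.761, 0.649, 0.0]
wrist_force: [0.8, 1.2, -0.8]
finger_gap: 0.0548
grip_force: 0.0
```

```bash
python3 -c "
from h import *
im,p=grab('wrist')
cv2.imwrite('pics/w4.png',cv2.resize(im[:,:,::-1],(800,600),interpolation=cv2.INTER_CUBIC))
m=(im.min(2)>150).astype(np.uint8)
n,l,s,c=cv2.connectedComponentsWithStats(m)
for i in range(1,n):
    if s[i,4]>100: print(s[i],c[i],atz(p,*c[i],.075))
print('pred',proj(p,[.4772,-.2907,.075]))
go([.4772,-.2907],.031,np.pi/2+YAW)"
```

```text
[ 224    0  189   15 2553] [321.03681943   6.61457109] [ 0.55328688 -0.14844263  0.075     ]
[171 123  31  30 717] [185.65690377 136.87726639] [ 0.41884233 -0.2341866   0.075     ]
[243 169  28  29 634] [256.47949527 183.61671924] [ 0.47676374 -0.28916222  0.075     ]
[ 384  175  108   97 3439] [418.44984007 207.58883396] [ 0.63293173 -0.33939967  0.075     ]
[138 203  30  29 657] [152.54794521 216.99847793] [ 0.36728818 -0.30709903  0.075     ]
[313 225  26  43 459] [325.88235294 245.39215686] [ 0.5376686  -0.36665332  0.075     ]
[176 226  27  42 458] [188.29257642 245.80349345] [ 0.39566969 -0.34440487  0.075     ]
[121 301  31  26 514] [137.40661479 314.4844358 ] [ 0.31909417 -0.41955838  0.075     ]
[363 302  31  26 520] [378.46730769 315.71538462] [ 0.58858219 -0.46431741  0.075     ]
[470 375  26   9 176] [482.68181818 379.96022727] [ 0.71152269 -0.58027122  0.075     ]
[ 19 376  25   8 135] [ 31.71851852 380.48148148] [ 0.16315543 -0.49368061  0.075     ]
pred [257.17022998 185.04608319]
shift [ -1.3   0.4 157.7] turn [-0.002 -0.002  0.005] t 11.0167 [ 0.47731253 -0.28972812  0.18865423] [-0.35004876  0.63590233  0.21842202] q [-0.69  0.3  -0.08  1.2   0.    1.04]
```

View pics/w4.png

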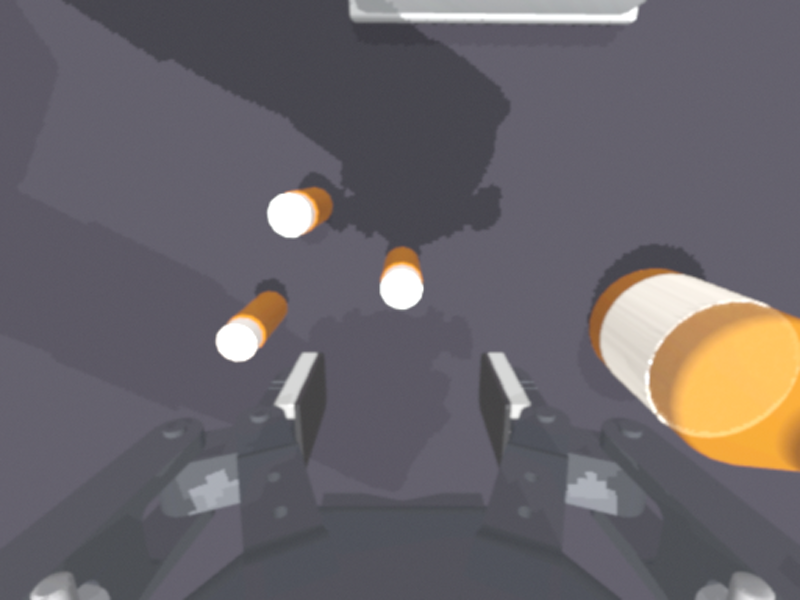

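The meant vial is at (401,288), midway between the fingers, with clear room for the fingers. The neighbours are at (291,215) and (239,340). Next I'll go down and grip it.

step_arm(
  moves=[
    [[0, 0, 40], [0, 0, 0], 50],
    [[0, 0, 75], [0, 0, 0], 50],
    [[0, 0, 105], [0, 0, 0], 48],
    [[0, 0, 130], [0, 0, 0], 46],
    [[0, 0, 148], [0, 0, 0], 46],
    [[0, 0, 157], [0, 0, 0], 46],
    [[0, 0, 157], [0, 0, 0], 46],
    [[0, 0, 157], [0, 0, 0], 46],
  ],
)

```text
clock: 11.68
tcp_pos: [0.4784, -0.2894, 0.0332]
orientation: [-0.001, 0.76, 0.65, 0.0]
wrist_force: [0.1, 0.4, 0.9]
finger_gap: 0.0459
grip_force: 0.0
```

step_arm(
  moves=[
    [[0, 0, 0], [0, 0, 0], 36],
    [[0, 0, 0], [0, 0, 0], 32],
    [[0, 0, 0], [0, 0, 0], 28],
    [[0, 0, 0], [0, 0, 0], 22],
    [[0, 0, 0], [0, 0, 0], 22],
    [[0, 0, 0], [0, 0, 0], 22],
  ],
  grip_force=25,
)

```text
clock: 12.18
tcp_pos: [0.4787, -0.2912, 0.0345]
orientation: [0.001, 0.76, 0.649, 0.0]
wrist_force: [-0.3, 0.5, 5.2]
finger_gap: 0.0259
grip_force: 25.2
```

```bash
python3 -c "
from h import *
st();print(telemetry.get_state()['finger_gap'])"
```

```text
t 12.18 ey -294.1 ex -58.3 z 34.5 F [-0.35  0.53  5.25] Fy 0.47
0.025907877114000128
```

step_arm(
  moves=[
    [[0, 0, -8], [0, 0, 0], 22],
    [[0, 0, -25], [0, 0, 0], 22],
    [[0, 0, -50], [0, 0, 0], 22],
    [[0, 0, -80], [0, 0, 0], 22],
    [[0, 0, -110], [0, 0, 0], 22],
    [[0, 0, -132], [0, 0, 0], 22],
    [[0, 0, -140], [0, 0, 0], 22],
    [[0, 0, -140], [0, 0, 0], 22],
  ],
)

```text
clock: 12.85
tcp_pos: [0.4792, -0.2915, 0.1758]
orientation: [0.002, 0.76, 0.649, 0.0]
wrist_force: [0.0, 0.0, 0.3]
finger_gap: 0.0265
grip_force: 24.7
```

```bash
python3 -c "
from h import *
st();print(telemetry.get_state()['finger_gap'])
go([.5818,-.0107],.174,np.pi/2+YAW)"
```

```text
t 12.85 ey -294.3 ex -57.8 z 175.8 F [0.03 0.04 0.29] Fy 0.05
0.02645080542968973
shift [293.4  57.4   1.4] turn [0.004 0.002 0.006] t 12.85 [ 0.47922811 -0.29153582  0.17580109] [0.02953003 0.04480113 0.2917101 ] q [-0.69  0.3  -0.1   1.16  0.    1.04]
```

step_arm(
  moves=[
    [[15, 3, 0], [0, 0, 0], 22],
    [[45, 9, 0], [0, 0, 0], 22],
    [[80, 16, 0], [0, 0, 0], 22],
    [[115, 23, 0], [0, 0, 0], 22],
    [[150, 29, 0], [0, 0, 0], 22],
    [[185, 36, 0], [0, 0, 0], 22],
    [[220, 43, 0], [0, 0, 0], 22],
    [[250, 49, 0], [0, 0, 0], 22],
  ],
)

```text
clock: 13.52
tcp_pos: [0.5648, -0.0489, 0.171]
orientation: [-0.002, 0.76, 0.65, -0.001]
wrist_force: [-0.3, -0.9, -0.8]
finger_gap: 0.0263
grip_force: 24.7
```

step_arm(
  moves=[
    [[20, 4, 0], [0, 0, 0], 22],
    [[35, 7, 0], [0, 0, 0], 22],
    [[43, 8.4, 0], [0, 0, 0.004], 22],
    [[43, 8.4, 0], [0, 0, 0.004], 22],
    [[43, 8.4, 0], [0, 0, 0.004], 22],
    [[43, 8.4, 0], [0, 0, 0.004], 22],
  ],
)

```text
clock: 14.02
tcp_pos: [0.5799, -0.011, 0.1725]
orientation: [-0.0, 0.762, 0.648, -0.001]
wrist_force: [-0.6, 0.1, -0.3]
finger_gap: 0.0265
grip_force: 24.7
```

```bash
python3 -c "
from h import *
im,p=grab('wrist')
cv2.imwrite('pics/w5.png',cv2.resize(im[40:280,96:416,::-1],(800,600),interpolation=cv2.INTER_CUBIC))
st();go([.5818,-.0107],.175,np.pi/2+YAW)
f=lambda X:np.round((proj(p,X)-[96,40])*2.5,1)
print('well',f([.5818,-.0107,.116]),'tcp foot',f([*telemetry.get_state()['tcp_pos'][:2],.141]),p['pose'])"
```

```text
t 14.07 ey -1.3 ex -3.8 z 172.8 F [-0.47  0.06  0.01] Fy -0.02
shift [ 0.8  1.6 -2.2] turn [-0.001  0.     0.001] t 14.0667 [ 0.5800795  -0.01118963  0.17281913] [-0.47481651  0.05515715  0.00790306] q [-0.16  0.35 -0.05  1.17 -0.    1.58]
well [407.2 409.7] tcp foot [401.9 442.9] [[ 9.86932951e-01  1.54727817e-01  4.49739233e-02  5.92044019e-01]
 [-1.61131307e-01  9.47310807e-01  2.76837385e-01  6.05968885e-02]
 [ 2.30160699e-04 -2.80466644e-01  9.59863745e-01  3.17136471e-01]
 [ 0.00000000e+00  0.00000000e+00  0.00000000e+00  1.00000000e+00]]
```

View pics/w5.png

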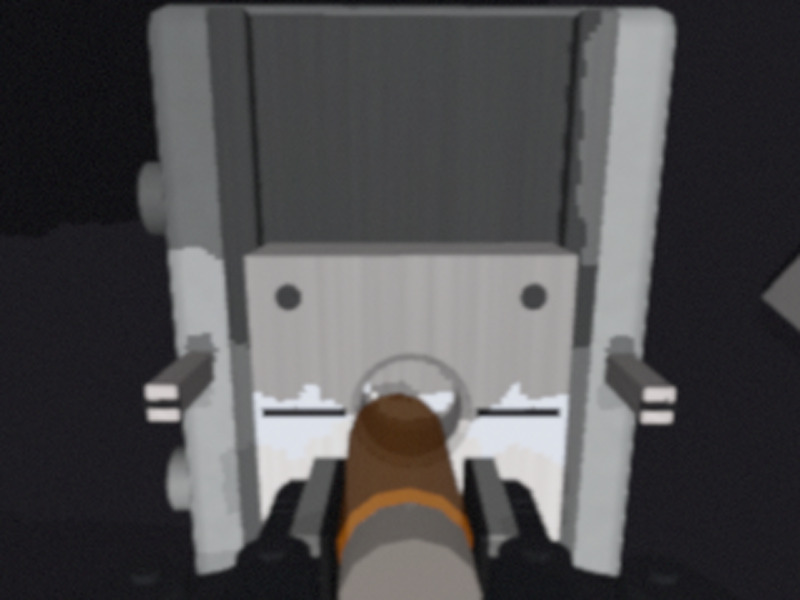

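The picture shows the vial foot centre at about (398.5,441) and the well centre at about (411,411). The lines give columns 263–559 at row 411.5. I'll convert these to a correction.

```bash
python3 -c "
from h import *
p=imaging.camera_params('wrist')
g=lambda u,v,z:atz(p,96+u/2.5,40+v/2.5,z)
w=g(411,411.3,.116);f=g(398.5,441,.138)
print(w,f,'corr ey,ex mm',(w-f)[:2]@EY*1e3,(w-f)[:2]@EX*1e3)
t=telemetry.get_state()['tcp_pos'];print('tcp-foot',(t-f)[:2]@EY*1e3,(t-f)[:2]@EX*1e3,'tcp px at .199',[(proj(p,[t[0],t[1],.199])-[96,40])*2.5])
im,_=grab('wrist');cr=cv2.resize(im[40:280,96:416],(800,600),interpolation=cv2.INTER_CUBIC).astype(int)
for r in [430,445,460,480,500,520]: print(r,[c for c in range(320,500) if cr[r,c,0]-cr[r,c,2]>35][::1][:1],[c for c in range(320,500) if cr[r,c,0]-cr[r,c,2]>35][-1:])
"
```

```text
[ 0.58301695 -0.01169999  0.116     ] [ 0.57913887 -0.01201     0.138     ] corr ey,ex mm 0.935234590581749 3.776367096175474
tcp-foot 0.9621410064149807 0.7950285463010722 tcp px at .199 [array([400.83782683, 555.41140648])]
430 [354] [440]
445 [351] [443]
460 [348] [446]
480 [347] [452]
500 [345] [461]
520 [341] [468]
```

step_arm(
  moves=[
    [[1, 3.7, 0], [0, 0, 0], 22],
    [[1, 3.7, 0], [0, 0, 0], 22],
    [[1, 3.7, 5], [0, 0, 0], 22],
    [[1, 3.7, 10], [0, 0, 0], 22],
    [[1, 3.7, 14], [0, 0, 0], 22],
    [[1, 3.7, 17], [0, 0, 0], 22],
    [[1, 3.7, 18], [0, 0, 0], 22],
    [[1, 3.7, 18], [0, 0, 0], 22],
  ],
)

```text
clock: 14.78
tcp_pos: [0.584, -0.0096, 0.1547]
orientation: [-0.0, 0.762, 0.648, -0.0]
wrist_force: [-0.1, -0.7, 0.4]
finger_gap: 0.0262
grip_force: 24.7
```

```bash
python3 -c "
from h import *
st()
im,p=grab('wrist')
cv2.imwrite('pics/w6.png',cv2.resize(im[80:200,166:326,::-1],(800,600),interpolation=cv2.INTER_CUBIC))
"
```

```text
t 14.78 ey 0.8 ex -0.2 z 154.7 F [-0.05 -0.71  0.36] Fy -0.71
```

View pics/w6.png

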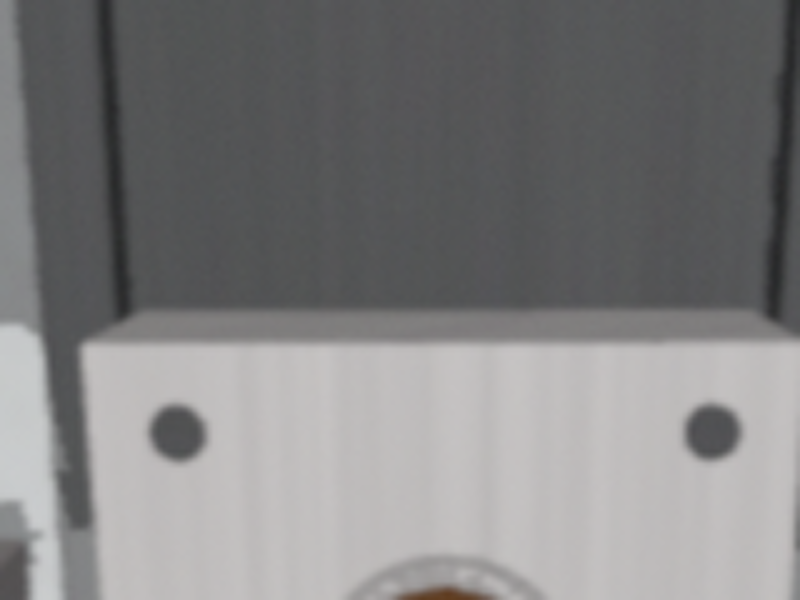

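The vial is centred across the block: vial column 445, holes mean 445. I'll check the along direction from the rim's far edge (row 556) and the foot's far edge (row 588).

```bash
python3 -c "
from h import *
p=imaging.camera_params('wrist')
g=lambda u,v,z:(atz(p,166+(u-2)/5,80+(v-2)/5,z)[:2]-MID)*1e3
r=g(447,556,.116)@EY; 
for zf in (.118,.120,.122): print('foot ctr ey',g(445,587,zf)@EY-13.5)
a=g(83,343,.116);b=g(178,432,.116);c=g(712,432,.116);print('edge',a@EY,'ctr by edge',a@EY-48,'by rim',r-17.3,'holes',b@EY,c@EY,(b+c)@EX/2,'foot ex',g(445,587,.12)@EX)
"
```

```text
foot ctr ey 0.03573310113229766
foot ctr ey 0.6948810474689342
foot ctr ey 1.3540289938055476
edge 47.168652438584076 ctr by edge -0.8313475614159245 by rim 0.14533895301542898 holes 35.05613735367645 35.20087229411054 -1.2667144885870103 foot ex -1.2519919685998062
```

step_arm(
  moves=[
    [[-0.7, 0, 0], [0, 0, 0], 22],
    [[-0.7, 0, 2], [0, 0, 0], 22],
    [[-0.7, 0, 4], [0, 0, 0], 22],
    [[-0.7, 0, 6], [0, 0, 0], 22],
    [[-0.7, 0, 8], [0, 0, 0], 22],
    [[-0.7, 0, 10], [0, 0, 0], 22],
    [[-0.7, 0, 12], [0, 0, 0], 22],
    [[-0.7, 0, 12], [0, 0, 0], 22],
  ],
)

```text
clock: 15.5
tcp_pos: [0.584, -0.0104, 0.1427]
orientation: [-0.0, 0.762, 0.648, -0.0]
wrist_force: [0.4, -0.3, -1.7]
finger_gap: 0.0262
grip_force: 24.7
```

```bash
python3 -c "
from h import *
st()"
```

```text
t 15.50 ey 0.1 ex -0.0 z 142.7 F [ 0.37 -0.28 -1.74] Fy -0.22
```

No rim contact, and the foot is about 8 mm inside the well. I'll keep lowering.

step_arm(
  moves=[
    [[0, 0, 2], [0, 0, 0], 22],
    [[0, 0, 4], [0, 0, 0], 22],
    [[0, 0, 6], [0, 0, 0], 22],
    [[0, 0, 8], [0, 0, 0], 22],
    [[0, 0, 10], [0, 0, 0], 22],
    [[0, 0, 12], [0, 0, 0], 22],
    [[0, 0, 13], [0, 0, 0], 22],
    [[0, 0, 14], [0, 0, 0], 22],
  ],
)

```text
clock: 16.17
tcp_pos: [0.5842, -0.0104, 0.1291]
orientation: [-0.0, 0.762, 0.648, -0.0]
wrist_force: [0.1, 0.3, -0.4]
finger_gap: 0.0263
grip_force: 24.7
```

step_arm(
  moves=[
    [[0, 0, 1], [0, 0, 0], 22],
    [[0, 0, 2], [0, 0, 0], 22],
    [[0, 0, 2], [0, 0, 0], 22],
  ],
)

```text
clock: 16.42
tcp_pos: [0.5842, -0.0104, 0.1271]
orientation: [-0.0, 0.762, 0.648, -0.0]
wrist_force: [-0.6, -0.0, -1.2]
finger_gap: 0.0263
grip_force: 24.7
```

step_arm(
  moves=[
    [[0, 0, 0.5], [0, 0, 0], 22],
    [[0, 0, 1], [0, 0, 0], 22],
    [[0, 0, 1], [0, 0, 0], 22],
  ],
)

```text
clock: 16.67
tcp_pos: [0.5842, -0.0104, 0.1262]
orientation: [-0.0, 0.762, 0.648, 0.0]
wrist_force: [-0.1, -0.1, -1.6]
finger_gap: 0.0263
grip_force: 24.7
```

step_arm(
  moves=[
    [[0, 0, 0.5], [0, 0, 0], 22],
    [[0, 0, 1], [0, 0, 0], 22],
    [[0, 0, 1], [0, 0, 0], 22],
  ],
)

```text
clock: 16.92
tcp_pos: [0.5842, -0.0104, 0.1252]
orientation: [-0.0, 0.762, 0.648, 0.0]
wrist_force: [-0.6, 0.1, 0.3]
finger_gap: 0.0264
grip_force: 24.7
```

step_arm(
  moves=[
    [[0, 0, 0.5], [0, 0, 0], 22],
    [[0, 0, 1], [0, 0, 0], 22],
    [[0, 0, 1], [0, 0, 0], 22],
  ],
)

```text
clock: 17.17
tcp_pos: [0.5843, -0.0104, 0.1246]
orientation: [0.0, 0.762, 0.648, 0.0]
wrist_force: [-1.6, 0.2, 1.4]
finger_gap: 0.0262
grip_force: 25.0
```

step_arm(
  moves=[
    [[0, 0, 0.4], [0, 0, 0], 22],
    [[0, 0, 0.8], [0, 0, 0], 22],
    [[0, 0, 0.8], [0, 0, 0], 22],
  ],
)

```text
clock: 17.42
tcp_pos: [0.5844, -0.0104, 0.1245]
orientation: [0.0, 0.762, 0.648, 0.0]
wrist_force: [-2.1, 0.1, 6.7]
finger_gap: 0.0259
grip_force: 25.7
```

```bash
python3 -c "
from h import *
st()"
```

```text
t 17.42 ey 0.2 ex 0.4 z 124.5 F [-2.09  0.13  6.73] Fy -0.21
```

Seated at TCP z 124.5 mm, as predicted, with contact force of about 7 N. Now releasing.

step_arm(
  moves=[
    [[0, 0, -0.5], [0, 0, 0], 27],
    [[0, 0, -0.5], [0, 0, 0], 29],
    [[0, 0, -0.5], [0, 0, 0], 32],
    [[0, 0, -0.5], [0, 0, 0], 36],
    [[0, 0, -0.5], [0, 0, 0], 42],
    [[0, 0, -0.5], [0, 0, 0], 48],
    [[0, 0, -0.5], [0, 0, 0], 50],
    [[0, 0, -0.5], [0, 0, 0], 50],
  ],
)

```text
clock: 18.08
tcp_pos: [0.5842, -0.0104, 0.1239]
orientation: [-0.0, 0.762, 0.648, -0.0]
wrist_force: [0.1, -0.5, -0.4]
finger_gap: 0.05
grip_force: 0.0
```

step_arm(
  moves=[
    [[0, 0, -10], [0, 0, 0], 50],
    [[0, 0, -25], [0, 0, 0], 50],
    [[0, 0, -50], [0, 0, 0], 50],
    [[0, 0, -80], [0, 0, 0], 50],
    [[-30, 0, -90], [0, 0, 0], 50],
    [[-65, 0, -90], [0, 0, 0], 50],
    [[-85, 0, -90], [0, 0, 0], 50],
    [[-85, 0, -90], [0, 0, 0], 50],
  ],
)

```text
clock: 18.75
tcp_pos: [0.5706, -0.0979, 0.2153]
orientation: [0.001, 0.763, 0.646, 0.0]
wrist_force: [0.9, -0.3, 0.2]
finger_gap: 0.0498
grip_force: 0.0
```

```bash
python3 - <<'E'
from h import *
st()
im,p=grab('wrist','w7.png')
P=lambda e,f,z: proj(p,[*(MID+EX*e/1e3+EY*f/1e3),z])
g=im.mean(2)
# dark line row: sub-pixel centroid of darkness along columns; posts at z .109, block line at z .116
def dark(ex,z,half,dx):
    out=[]
    u,v=P(ex,0,z)
    for c in range(int(u)-dx,int(u)+dx+1):
        col=g[int(v)-half:int(v)+half+1,c]; w=np.clip(np.median(col)-col-15,0,None)
        if w.sum()>20: out.append((w*np.arange(int(v)-half,int(v)+half+1)).sum()/w.sum())
    return (u,v,np.median(out) if out else None,len(out))
for ex,z in [(-30,.116),(30,.116),(-38,.116),(38,.116)]:
    u,v,r,n=dark(ex,z,8,3); print(ex,(u,v),r,n, r and (atz(p,u,r,z)[:2]-MID)@EY*1e3)
for ex in (-80,80):
    u,v=P(ex,0,.109);u=int(round(u));v=int(round(v));print((u,v));print(g[v-8:v+9,u-6:u+7:2].astype(int))
c=(im.min(2)>150).astype(np.uint8);n,l,s,ct=cv2.connectedComponentsWithStats(c)
u,v=P(0,0,.165);print('cap pred',u,v,[(s[i],ct[i]) for i in range(1,n) if s[i,4]>150 and abs(ct[i]-[u,v]).max()<40])
E
```

```text
t 18.75 ey -88.4 ex 1.0 z 215.3 F [ 0.95 -0.25  0.18] Fy -0.10
-30 (np.float64(219.0043043639937), np.float64(87.66742320028031)) 88.19326065411299 7 -0.4145048309308013
30 (np.float64(290.6749676957259), np.float64(87.53967211495474)) 87.59177215189874 7 -0.041081114891950335
-38 (np.float64(209.44010763677358), np.float64(87.68447113112634)) 88.19756838905775 7 -0.404416672851456
38 (np.float64(300.22295553890325), np.float64(87.5226530760211)) 87.59038662486938 7 -0.053414344648963
(162, 88)
[[ 48  54  54  53  54  77 105]
 [ 94 107 106 104 103  92 100]
 [127 136 134 134 131 105  82]
 [135 143 143 142 141 110  71]
 [134 142 143 142 141 112  67]
 [129 138 136 137 137 111  66]
 [106 114 106 109 115  91  62]
 [ 63  67  58  61  67  54  55]
 [ 30  31  28  31  33  30  52]
 [ 40  40  40  42  41  41  53]
 [ 76  80  81  88  90  82  61]
 [103 116 122 130 130 121  73]
 [108 138 141 141 140 130  80]
 [104 142 145 144 141 132  79]
 [ 96 135 140 141 140 130  79]
 [ 71 112 116 120 120 112  76]
 [ 37  65  69  76  79  78  74]]
(348, 88)
[[ 80  44  45  42  41  34  29]
 [128 122 121 119 112  59  30]
 [190 191 188 186 179  96  30]
 [207 209 207 204 198 109  31]
 [209 211 210 208 200 109  31]
 [210 207 201 199 199 104  30]
 [198 186 152 157 182  94  29]
 [135 123  82  89 121  63  31]
 [ 61  57  48  49  57  45  32]
 [ 51  55  55  57  57  43  30]
 [ 89 114 126 129 115  47  29]
 [155 180 192 193 171  52  28]
 [204 209 208 207 181  50  29]
 [213 215 211 208 179  47  28]
 [209 211 211 206 175  43  30]
 [190 192 194 190 158  39  30]
 [131 132 132 128 101  30  31]]
cap pred 254.51332502821577 82.5883754453279 [(array([  192,    22,   122,   125, 12656], dtype=int32), array([253.30436157,  82.08399178]))]
```

The posts' lines and the block line agree to within about 0.5 mm, and the vial is seated and released, so I'm handing in.

```bash
python3 -c "
from h import *
print(env.hand_in())"
```

```text
the job is handed in; nothing more can be done
None
```

I handed the job in at about 19 s: the block's centre line measured within about 0.5 mm of the mark, and the amber vial was lowered fully into the well and let go; the hand-in returned no verdict.

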